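# Unclip the router controller's cover

## Task

The green cover of the router's controller box is held down by an orange snap tab. Press the tab gently inward, towards the middle of the box, just until the cover's front edge springs up and no farther, for a fragile ceramic strip stands right behind it; then lift the cover off by its black rib and lay it gently, flat and rib up, in the middle of the cork mat. Leave everything else where it is.

Things in the scene. Friction and masses are not known exactly. Their poses are not given: they have to be found in the camera images.
- housing: Grey controller box, 170 (x) x 140 (y) x 52 mm high, fixed to the bed, open on top where the cover sits flush in a rim. Origin: centre of its underside (z = 0). Its +x points from the tab end to the connector end; the tab is at the -x end, roughly facing the robot. Two springs inside push up the cover's front.
- tab: Orange springy tongue, 80 mm wide (y), standing through a T-shaped notch in the cover's -x end: press pad in the middle, a hook (top 56 mm up) over the cover on each side. Pushed along the box's +x it gives 1 mm per 3.2 N. It lets go after 2 to 6 mm, at 5 to 20 N, differing each time: feel and watch for it in small slow steps (0.5 mm). It cracks above 24 N. Origin: its foot, 8 mm up.
- tab_face (a point): Centre of the pad's outer face, 64 mm up; pad 30 mm wide (y), 9 thick, 52 to 76 mm high, facing the box's -x. Shut fingers pointing down, tips 55 mm up or more, reach it through the 50 mm wide notch over the front rim (52 high, 20 before it). Pushed over 1.2 mm past the release (face under 59.7 mm before the box's centre), the tab hits a fragile white ceramic strip.
- cover: Green plate, 150 (x) x 120 (y) x 4 mm, 0.14 to 0.24 kg. Origin: centre of its underside, 48 mm above the bed when seated; axes as the box's. Once the tab lets go, its front (-x) end springs up about 11 mm and stays up (tilt 0.08 rad, far end on its ledge), and the tab cannot catch it again; then it lifts straight up. Pulled while hooked, it damages the tab.
- cover_grip (a point): Grip point on the cover's black rib (60 mm along the cover's x, 14 mm thick in y, 36 mm tall): mid-rib, 12 mm below its top, 24 mm above the plate's upper face, 28 mm above the cover's underside and 5 mm to +x of the cover's centre. Grasp from above, closing along the cover's y.
- cover_front (a point): Point of the cover's front (-x) end, level with its upper face, in the middle of the notch (66 mm in front of the cover's centre); 52 mm above the bed when seated, about 11 mm higher when released.
- mat: Cork mat, 230 (x) x 200 (y) mm, 4 mm thick, fixed flat on the bed beside the box. Origin: centre of its underside; its top is 4 mm above the bed.
- motor: Bystander: small square black and silver stepper motor, 42 mm cube with a shaft pointing up, 62 mm high in all, behind the box. Origin: underside.
- disc: Bystander: cut-out wooden disc, 52 mm across, 9 mm thick, lying behind the mat. Origin: underside.
- jar: Bystander: clear jar with black lid, 60 mm across, 80 mm high. Origin: underside.
- stencil: Bystander: plywood sheet with round holes, 170 x 120 x 6 mm, lying flat. Origin: underside.
- screwdriver: Bystander: screwdriver lying at the left of the bed.
- wrench: Bystander: wrench lying at the right of the bed.
- earmuffs: Bystander: yellow and black ear defenders, about 120 mm high, at the back. Origin: underside.
Not all that is in view belongs to the job. What is shaped like the cover but red is not meant. Leave any red look-alike of the housing alone.

How it is judged:
On the way, in this order (a step that is already met when the one before it is completed fails the run):
1. the cover's front edge has sprung up by itself, the fingers not touching the cover (z of cover_front in the frame of housing above 0.058 m and contact force between the fingers and cover below 0.3 N), for 0.2 s.
2. the cover is lifted clear of the box (z of cover in the frame of housing above 0.085 m), for 0.1 s.
At the end, for the whole second after the job is handed in: The cover lies flat on the cork mat, rib up (tilt under 0.05 rad, underside within 4 mm of the mat's top), its centre within 40 mm of the mat's centre, released and at rest (horizontal distance between cover and mat below 0.04 m and z of cover in the frame of mat between 0.001 and 0.008 m and angle between cover's own z axis and vertical below 0.05 rad and linear speed of cover below 0.02 m/s); the robot touches nothing.
It fails at once if the tab is pushed on into the ceramic strip, well past the point where the cover lets go (x of tab_face in the frame of housing above -0.0597 m).
It fails at once if the tab is pressed by the fingers with more than 24 N (contact force between the fingers and tab above 24 N).
It fails at once if the cover is pulled against the tab's hooks with more than 20 N (contact force between cover and tab above 20 N).
It fails at once if the cover is dropped or pressed on the mat with more than 30 N (contact force between cover and mat above 30 N).
It fails at once if another thing is moved by more than 20 mm (distance of any of motor, disc, jar, stencil, screwdriver, wrench, earmuffs from where it was at the start of the episode above 0.02 m).
It also fails if it takes over 67 s, if anything falls off the work surface, if the arm or the gripper's body presses on something with over 40 N, if the wrist force passes 120 N, or if a joint passes its speed limit or range.

## Robot

A 6-joint arm with a two-finger parallel gripper is mounted at the origin on the work surface. World frame = base frame: x ahead of the robot, y to its left, z up, the work surface at z = 0. Lengths are in m, angles in rad, forces in N, time in s.
With the tool pointing down it reaches from about 0.25 to 0.775 m from the base axis. Payload 4 kg.
Tool frame: the origin (TCP) lies between the finger pads; the fingertips stand 19 mm ahead of it and the grasp point (between the pads) is the TCP; z points along the fingers, y is the line along which they close (so a half turn about z gives the same grasp; the last joint's range is limited). The gripper opens to 85 mm and grips with 20 to 120 N. Pads are 22 mm wide; open, the fingers measure 114 mm over their backs; the gripper's body (76 mm by 85 mm) begins 54 mm behind the grasp point. The pads swing forward as they close: fully open they stand 13 mm farther back than shut.
Start: joints at [-1.408, 0.087, 1.371, -0, 1.684, -0.103], TCP at [0.144, -0.531, 0.25] pointing down, gripper open.
Joint ranges: [-3.1, 3.1], [-0.76, 2.03], [0.27, 2.55], [-1.08, 4.22], [0.17, 2.65], [-2.57, 2.57]. Speed limits (rad/s): [2.79, 2.79, 3.14, 3.14, 3.14, 3.14].

## Interface

Orientations are given as a unit quaternion [x, y, z, w].
In Python, from cell import read_state, camera, finish_job gives the robot as it stands. The module is installed in compiled form; this text tells all that it offers.
- The arm moves only by the tool jog_arm, never from a script. Its argument "commands" is a list of rows, each an object of numbers: "x", "y", "z": the shift along the tool's x, y, z as a fraction of full scale; "roll": the turn about the tool's z as a fraction of full scale; "claw": the opening, from 0 (shut) to 1 (fully open). A call has 1 to 12 rows; each row shifts and turns the commanded pose from where the row before left it, along the tool's axes as they then stand; what a row does not reach is not made up. Full scale, the value 1, is 100 mm for a shift and 5 degrees for a turn. A row lasts 1/10 s, in which the tool goes at most 50 mm and 8.59 degrees, less where a joint would pass 70% of its speed; a pose out of reach is approached as far as the arm can. A call with a number of a shift or a turn outside -1 to 1 is refused whole. A call with a gripper value outside its range is refused whole. The fingers move at their own pace and stop on an object; "squeeze" is the grip in N (left out, the last holds). Time passes only in rows, so rows that do not move let the fingers close. It gives the time, the measured TCP pose, the force, the opening and the grip force at its end, in the units of the state.
- read_state(): the state, without advancing time (a new reading comes with each control period).
- camera(name): name is "side" or "top"; returns a dict with "image" (480x640x3 uint8, red, green, blue), "z_map" (480x640 float32, m along the optical axis (not along the pixel's ray), 0 where there is no reading), "mtx" (3x3 intrinsics, pixels), "R" (3x3) and "t" (3): a world point X has camera coordinates R X + t. Camera axes: x right, y down, z forward; pixel columns grow to the right and rows downward; lengths in m; the calibration is good to about 2 mm. A picture is of the moment at which its call begins.
- finish_job(): hands the job in; it is judged then, once.
The state is a dict: "time_s": time; "joints": joint angles; "qd": joint speeds; "joint_torque": joint torques, N m; "tool_pos": TCP position; "eef_rot": TCP orientation; "force": force on the tool from outside, world axes, zero at the start; "wrist_torque": the same for the moment, N m; "width": finger opening in m; "gripper_force": force on a finger pad.
Only numpy, scipy, OpenCV 4.12 (cv2) and the standard library are available. Lean on these libraries where they do the work, as an engineer would, in place of code of your own. Each camera call takes 0.05 s, during which the arm holds its last target. There are 200 camera calls.

## Working session

There is one attempt and no reset: what is moved stays moved. The work goes in short steps, Python scripts to look and compute and a tool call to move; the robot and the scene stay as the last step left them, time stands still between calls to the robot, and variables do not carry over. Pictures are saved under pics/ and viewed, at most 10 in all, crops included, and the job is handed in when it is done.

Besides the shell and the picture viewer there is one more tool, called after ">>>" as name(argument=value, ...), one argument or row to a line, values as JSON. jog_arm: Moves the arm, as the interface text tells. Its arguments: {"type":"object","properties":{"commands":{"type":"array"},"squeeze":{"type":"number"}},"required":["commands"]}

```bash
mkdir -p pics; cat > h.py <<'E'
import numpy as np, cv2
from cell import read_state, camera, finish_job
def grab(name,tag):
    c=camera(name); np.savez(f'{tag}.npz',**c); cv2.imwrite(f'pics/{tag}.png',c['image'][:,:,::-1]); return c
def ld(tag): return np.load(f'{tag}.npz')
def pt(c,u,v,z=None):
    """world point at a pixel; from depth map or on plane z"""
    K,R,t=c['mtx'],c['R'],c['t']
    r=np.linalg.inv(K)@[u,v,1]
    if z is None:
        return R.T@(r*c['z_map'][int(v),int(u)]-t)
    o=-R.T@t; d=R.T@r
    return o+d*(z-o[2])/d[2]
def px(c,X):
    p=c['mtx']@(c['R']@np.array(X)+c['t']); return p[:2]/p[2]
def crop(c,tag,u0,v0,u1,v1,k):
    cv2.imwrite(f'pics/{tag}.png',cv2.resize(c['image'][v0:v1,u0:u1,::-1],None,fx=k,fy=k,interpolation=cv2.INTER_CUBIC))
E
python3 -c "
from h import *
np.set_printoptions(precision=4,suppress=True)
for n in('top','side'):
    c=grab(n,n+'0');print(n,c['mtx'].round(1).tolist(),-c['R'].T@c['t'],c['R'])
print(read_state())"
```

```text
top [[571.2, 0.0, 319.1], [0.0, 571.2, 245.8], [0.0, 0.0, 1.0]] [ 0.3513 -0.0153  1.3326] [[-0.0144 -0.9999 -0.0064]
 [-0.9877  0.0152 -0.1557]
 [ 0.1558  0.0041 -0.9878]]
side [[587.5, 0.0, 321.4], [0.0, 587.5, 233.1], [0.0, 0.0, 1.0]] [-0.1342  1.0434  1.1048] [[-0.8347 -0.5506  0.0061]
 [-0.355   0.5297 -0.7703]
 [ 0.421  -0.6452 -0.6376]]
{'time_s': 0.1, 'joints': array([-1.4081,  0.0879,  1.3721,  0.    ,  1.6836, -0.1031]), 'qd': array([-0.0009, -0.0031, -0.0038, -0.0003, -0.0003, -0.0003]), 'joint_torque': array([  0.0027, -35.3015, -31.4218,  -0.0001,   0.0079,   0.    ]), 'tool_pos': array([ 0.1444, -0.5303,  0.2492]), 'eef_rot': array([ 0.9912,  0.1325, -0.    , -0.001 ]), 'force': array([0.3631, 0.0457, 0.0883]), 'wrist_torque': array([-0.001 ,  0.0189, -0.0668]), 'gripper_force': 0.0, 'width': 0.08520931103913452}
```

View pics/top0.png

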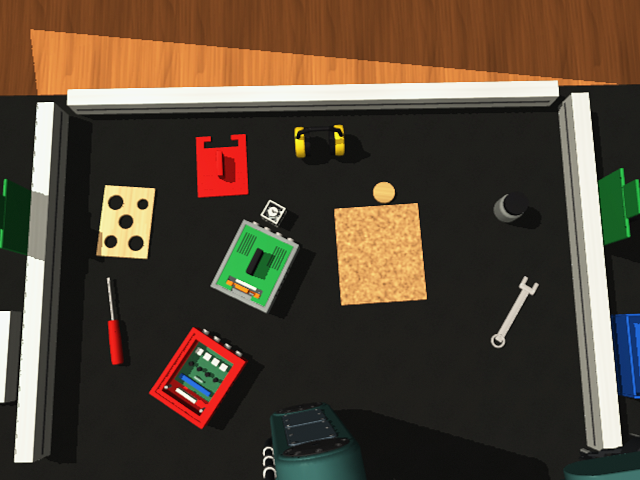

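View pics/side0.png

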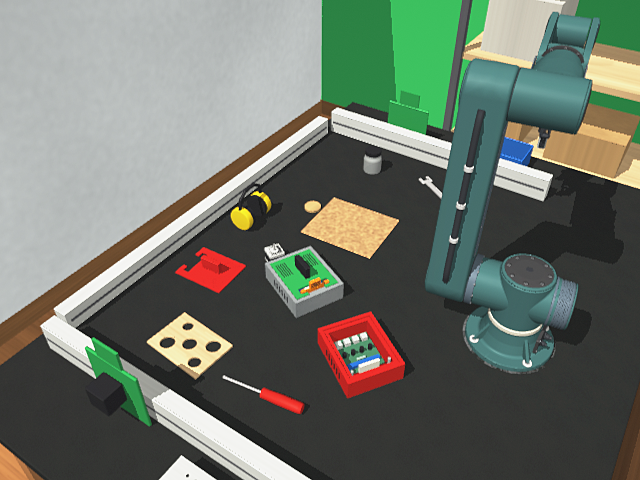

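Candidates in the top view: the green cover in the grey box (256,265), the red cover (222,167), the red box (198,378), and green panels off the bed (15,215; 620,205). I choose (256,265), and the close crop below checks that.

```bash
python3 -c "
from h import *
crop(ld('top0'),'boxcrop',200,205,310,325,5)
crop(ld('side0'),'boxside',255,235,355,325,6)"
```

```text
(no output)
```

View pics/boxcrop.png

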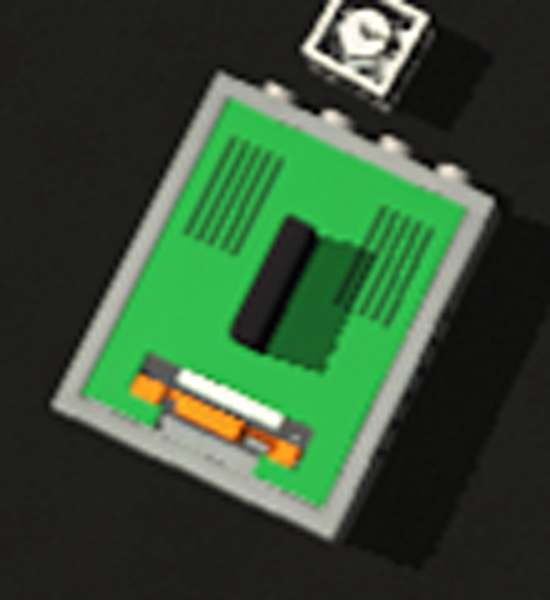

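View pics/boxside.png

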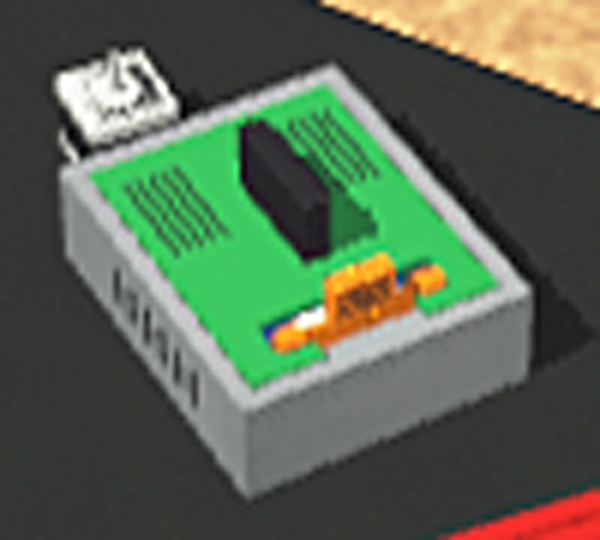

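The crop confirms the green cover in the grey box: orange pad at about (242,287), black rib at about (255,263), white strip behind the pad. Rim corners read in the top crop are (52,407), (220,72), (495,200) and (333,540).

```bash
cat > fit.py <<'E'
from h import *
np.set_printoptions(precision=4,suppress=True)
T=ld('top0');S=ld('side0')
def fit(P,L,W):
    P=np.array(P); M=np.array([[-L/2,W/2],[L/2,W/2],[L/2,-W/2],[-L/2,-W/2]])
    d=P[:,:2]; ctr=d.mean(0)
    H=M.T@(d-ctr); th=np.arctan2(H[0,1]-H[1,0],H[0,0]+H[1,1])
    R=np.array([[np.cos(th),-np.sin(th)],[np.sin(th),np.cos(th)]])
    print('ctr',ctr,'yaw deg',np.degrees(th),'res mm',(1e3*(d-ctr-M@R.T)).round(1).tolist()); return ctr,th
tc=[(52,407),(220,72),(495,200),(333,540)]
a=fit([pt(T,200+u/5-.4,205+v/5-.4,.052) for u,v in tc],.17,.14)
sc=[(247,410),(65,172),(333,66),(530,293)]
b=fit([pt(S,255+u/6-.4,235+v/6-.4,.052) for u,v in sc],.17,.14)
m=fit([pt(T,u,v,.004) for u,v in [(341,305),(334,208),(418,203),(427,299)]],.23,.2)
m=fit([pt(S,u,v,.004) for u,v in [(370,258),(301,231),(337,197),(399,220)]],.23,.2)
for n,(u,v) in dict(ribtop=(300,220),ribtop2=(240,330)).items(): print(n,pt(T,200+u/5,205+v/5,.088))
print('pad top',pt(T,200+208/5,205+417/5,.076), pt(T,200+208/5,205+417/5))
E
python3 fit.py
```

```text
ctr [0.5111 0.1361] yaw deg -25.94096265512365 res mm [[0.2, 0.1], [-0.2, -0.1], [-0.2, 0.4], [0.2, -0.4]]
ctr [0.5103 0.1395] yaw deg -25.90096245988239 res mm [[0.5, -1.9], [-2.5, -0.5], [0.7, 0.7], [1.2, 1.7]]
ctr [ 0.5412 -0.1526] yaw deg 2.8923183783040005 res mm [[-0.1, -0.1], [0.2, 0.2], [-0.8, -0.1], [0.7, 0.1]]
ctr [ 0.5373 -0.1503] yaw deg 1.9917793231607703 res mm [[0.5, -0.6], [-0.9, 1.3], [-5.4, -1.9], [5.9, 1.2]]
ribtop [0.5424 0.1202 0.088 ]
ribtop2 [0.494  0.1464 0.088 ]
pad top [0.457  0.1619 0.076 ] [0.4573 0.1623 0.0728]
```

>>> jog_arm(
  commands=[
    {"roll": 1, "claw": 0},
    {"roll": 1, "claw": 0},
    {"roll": 1, "claw": 0},
    {"roll": 1, "claw": 0},
    {"roll": 1, "claw": 0},
    {"roll": 1, "claw": 0},
    {"roll": 1, "claw": 0},
    {"roll": 1, "claw": 0},
    {"roll": 0.22, "claw": 0},
    {"claw": 0},
  ],
  squeeze=30,
)

```text
invalid input at $.commands[0]: expected keys x, y, z, roll, claw
```

>>> jog_arm(
  commands=[
    {"x": 0, "y": 0, "z": 0, "roll": 1, "claw": 0},
    {"x": 0, "y": 0, "z": 0, "roll": 1, "claw": 0},
    {"x": 0, "y": 0, "z": 0, "roll": 1, "claw": 0},
    {"x": 0, "y": 0, "z": 0, "roll": 1, "claw": 0},
    {"x": 0, "y": 0, "z": 0, "roll": 1, "claw": 0},
    {"x": 0, "y": 0, "z": 0, "roll": 1, "claw": 0},
    {"x": 0, "y": 0, "z": 0, "roll": 1, "claw": 0},
    {"x": 0, "y": 0, "z": 0, "roll": 1, "claw": 0},
    {"x": 0, "y": 0, "z": 0, "roll": 0.22, "claw": 0},
    {"x": 0, "y": 0, "z": 0, "roll": 0, "claw": 0},
  ],
  squeeze=30,
)

```text
time_s: 1.1
tool_pos: [0.1444, -0.5305, 0.2499]
eef_rot: [0.975, -0.223, -0.0, -0.0]
force: [0.2, 0.3, 0.4]
width: -0.0004
gripper_force: 0.0
```

```bash
cat > go.py <<'E'
import sys
from h import *
s=read_state(); q=s['eef_rot']
from scipy.spatial.transform import Rotation as Ro
R=Ro.from_quat(q).as_matrix()
print('t',round(s['time_s'],2),'pos',s['tool_pos'].round(4),'heading',round(np.degrees(np.arctan2(R[1,0],R[0,0])),2),'tilt',np.degrees(np.arccos(-R[2,2])).round(2),'w',round(s['width'],4),'F',s['force'].round(2),'j',s['joints'].round(2))
h=np.radians(-25.9);c=np.array([.511,.137])
ex=np.array([np.cos(h),np.sin(h)]);ey=np.array([-ex[1],ex[0]])
d=s['tool_pos'][:2]-c; print('in box',(d@ex).round(4),(d@ey).round(4),'Ftool',(R.T@s['force']).round(2))
if len(sys.argv)>1:
    g=[float(a) for a in sys.argv[1:]]   # box x y z
    w=np.append(c+g[0]*ex+g[1]*ey,g[2]); print('target',w.round(4),'tool shift',(R.T@(w-s['tool_pos'])).round(4))
E
python3 go.py -.09 0 .25
```

```text
t 1.1 pos [ 0.1444 -0.5305  0.2499] heading -25.8 tilt 0.05 w -0.0004 F [0.21 0.34 0.43] j [-1.41  0.09  1.37 -0.    1.68  0.61]
in box -0.0382 -0.7606 Ftool [ 0.04 -0.39 -0.43]
target [0.43   0.1763 0.25  ] tool shift [-5.050e-02 -7.607e-01  4.000e-04]
```

>>> jog_arm(
  commands=[
    {"x": -0.05, "y": -0.4, "z": 0, "roll": 0, "claw": 0},
    {"x": -0.05, "y": -0.4, "z": 0, "roll": 0, "claw": 0},
    {"x": -0.05, "y": -0.4, "z": 0, "roll": 0, "claw": 0},
    {"x": -0.05, "y": -0.4, "z": 0, "roll": 0, "claw": 0},
    {"x": -0.05, "y": -0.4, "z": 0, "roll": 0, "claw": 0},
    {"x": -0.05, "y": -0.4, "z": 0, "roll": 0, "claw": 0},
    {"x": -0.05, "y": -0.4, "z": 0, "roll": 0, "claw": 0},
    {"x": -0.05, "y": -0.4, "z": 0, "roll": 0, "claw": 0},
    {"x": -0.05, "y": -0.4, "z": 0, "roll": 0, "claw": 0},
    {"x": -0.05, "y": -0.4, "z": 0, "roll": 0, "claw": 0},
    {"x": 0, "y": -0.4, "z": 0, "roll": 0, "claw": 0},
    {"x": 0, "y": -0.4, "z": 0, "roll": 0, "claw": 0},
  ],
)

```text
time_s: 2.3
tool_pos: [0.3091, -0.0754, 0.2506]
eef_rot: [0.975, -0.223, 0.001, 0.0]
force: [0.5, -0.8, -0.8]
width: -0.0001
gripper_force: 0.0
```

>>> jog_arm(
  commands=[
    {"x": 0, "y": -0.4, "z": 0, "roll": 0, "claw": 0},
    {"x": 0, "y": -0.4, "z": 0, "roll": 0, "claw": 0},
    {"x": 0, "y": -0.4, "z": 0, "roll": 0, "claw": 0},
    {"x": 0, "y": -0.4, "z": 0, "roll": 0, "claw": 0},
    {"x": 0, "y": -0.4, "z": 0, "roll": 0, "claw": 0},
    {"x": 0, "y": -0.4, "z": 0, "roll": 0, "claw": 0},
    {"x": 0, "y": -0.4, "z": 0, "roll": 0, "claw": 0},
    {"x": 0, "y": 0, "z": 0, "roll": 0, "claw": 0},
    {"x": 0, "y": 0, "z": 0, "roll": 0, "claw": 0},
  ],
)

```text
time_s: 3.2
tool_pos: [0.4309, 0.1753, 0.2497]
eef_rot: [0.975, -0.223, -0.001, 0.001]
force: [-0.2, -1.0, -0.3]
width: -0.0002
gripper_force: 0.0
```

```bash
python3 go.py -.1 0 .12
```

```text
t 3.2 pos [0.4309 0.1753 0.2497] heading -25.72 tilt 0.11 w -0.0002 F [-0.23 -0.96 -0.27] j [ 0.26 -0.1   1.56 -0.    1.69  2.28]
in box -0.0888 -0.0005 Ftool [0.21 0.96 0.27]
target [0.421  0.1807 0.12  ] tool shift [-0.0111 -0.0008  0.1297]
```

>>> jog_arm(
  commands=[
    {"x": -0.1, "y": 0, "z": 0.3, "roll": 0, "claw": 0},
    {"x": 0, "y": 0, "z": 0.3, "roll": 0, "claw": 0},
    {"x": 0, "y": 0, "z": 0.3, "roll": 0, "claw": 0},
    {"x": 0, "y": 0, "z": 0.3, "roll": 0, "claw": 0},
    {"x": 0, "y": 0, "z": 0.2, "roll": 0, "claw": 0},
    {"x": 0, "y": 0, "z": 0.2, "roll": 0, "claw": 0},
    {"x": 0, "y": 0, "z": 0.08, "roll": 0, "claw": 0},
    {"x": 0, "y": 0, "z": 0, "roll": 0, "claw": 0},
    {"x": 0, "y": 0, "z": 0, "roll": 0, "claw": 0},
    {"x": 0, "y": 0, "z": 0, "roll": 0, "claw": 0},
  ],
)

```text
time_s: 4.2
tool_pos: [0.4231, 0.1793, 0.0838]
eef_rot: [0.975, -0.224, 0.001, -0.001]
force: [0.0, 0.5, 0.6]
width: -0.0
gripper_force: 0.0
```

```bash
python3 go.py -.09 0 .082; python3 -c "
from h import *
t=grab('top','top1');s=grab('side','side1')
a=cv2.resize(t['image'][255:315,200:280,::-1],(400,300),interpolation=2);p=px(s,(.45,.166,.064)).astype(int)
b=cv2.resize(s['image'][p[1]-30:p[1]+30,p[0]-40:p[0]+40,::-1],(400,300),interpolation=2);print(p)
cv2.imwrite('pics/near1.png',np.hstack([a,b]))"
```

```text
t 4.2 pos [0.4231 0.1793 0.0838] heading -25.89 tilt 0.17 w -0.0 F [0.   0.49 0.57] j [ 0.28 -0.02  1.82 -0.    1.34  2.3 ]
in box -0.0976 -0.0003 Ftool [-0.21 -0.45 -0.57]
target [0.43   0.1763 0.082 ] tool shift [ 0.0076 -0.0003  0.0019]
[317 284]
```

View pics/near1.png

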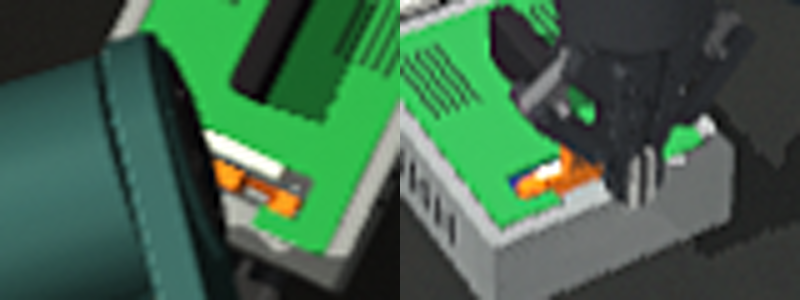

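>>> jog_arm(
  commands=[
    {"x": 0.04, "y": 0, "z": 0, "roll": 0, "claw": 0},
    {"x": 0.04, "y": 0, "z": 0, "roll": 0, "claw": 0},
    {"x": 0.03, "y": 0, "z": 0, "roll": 0, "claw": 0},
    {"x": 0.02, "y": 0, "z": 0, "roll": 0, "claw": 0},
    {"x": 0.01, "y": 0, "z": 0, "roll": 0, "claw": 0},
    {"x": 0, "y": 0, "z": 0, "roll": 0, "claw": 0},
    {"x": 0, "y": 0, "z": 0, "roll": 0, "claw": 0},
    {"x": 0, "y": 0, "z": 0, "roll": 0, "claw": 0},
  ],
)

```text
time_s: 5.1
tool_pos: [0.4346, 0.1732, 0.0823]
eef_rot: [0.975, -0.224, -0.0, 0.0]
force: [-0.8, -0.0, -1.2]
width: -0.0002
gripper_force: 0.0
```

```bash
cat > chk.py <<'E'
from h import *
import sys
# height of the cover's front strip, seen by the side camera
c=camera('side'); h=np.radians(-25.9);o=np.array([.511,.137])
ex=np.array([np.cos(h),np.sin(h)]);ey=np.array([-ex[1],ex[0]])
v,u=np.mgrid[0:480,0:640]; K=c['mtx']; z=c['z_map']
P=np.stack([(u-K[0,2])/K[0,0]*z,(v-K[1,2])/K[1,1]*z,z],-1).reshape(-1,3)-c['t']
W=P@c['R']; d=W[:,:2]-o; X=d@ex; Y=d@ey; I=c['image'].reshape(-1,3).astype(int)
g=(I[:,1]>I[:,0]+50)&(I[:,1]>I[:,2]+30)&(abs(Y)<.06)&(W[:,2]>.03)
for a,b in((-.08,-.06),(-.04,-.02),(0,.02),(.04,.07)):
    m=g&(X>a)&(X<b); print((a,b),m.sum(),'z med mm',(np.median(W[m,2])*1e3).round(1) if m.any() else None)
if len(sys.argv)>1: cv2.imwrite(f'pics/{sys.argv[1]}.png',cv2.resize(c['image'][230:330,250:370,::-1],None,fx=5,fy=5,interpolation=2))
E
python3 chk.py; python3 go.py
```

```text
(-0.08, -0.06) 87 z med mm 49.7
(-0.04, -0.02) 114 z med mm 49.4
(0, 0.02) 95 z med mm 49.6
(0.04, 0.07) 208 z med mm 49.3
t 5.15 pos [0.4346 0.1732 0.0823] heading -25.86 tilt 0.0 w 0.0003 F [ 0.15  0.27 -0.51] j [ 0.26  0.    1.8  -0.    1.34  2.28]
in box -0.0846 -0.0008 Ftool [ 0.01 -0.31  0.51]
```

>>> jog_arm(
  commands=[
    {"x": 0.01, "y": 0, "z": 0, "roll": 0, "claw": 0},
    {"x": 0.01, "y": 0, "z": 0, "roll": 0, "claw": 0},
    {"x": 0.01, "y": 0, "z": 0, "roll": 0, "claw": 0},
    {"x": 0.01, "y": 0, "z": 0, "roll": 0, "claw": 0},
    {"x": 0.01, "y": 0, "z": 0, "roll": 0, "claw": 0},
    {"x": 0, "y": 0, "z": 0, "roll": 0, "claw": 0},
    {"x": 0, "y": 0, "z": 0, "roll": 0, "claw": 0},
  ],
)

```text
time_s: 5.85
tool_pos: [0.4392, 0.171, 0.0823]
eef_rot: [0.975, -0.224, -0.0, 0.0]
force: [0.2, 0.4, 0.5]
width: 0.0001
gripper_force: 0.0
```

>>> jog_arm(
  commands=[
    {"x": 0.01, "y": 0, "z": 0, "roll": 0, "claw": 0},
    {"x": 0, "y": 0, "z": 0, "roll": 0, "claw": 0},
    {"x": 0, "y": 0, "z": 0, "roll": 0, "claw": 0},
  ],
)

```text
time_s: 6.15
tool_pos: [0.4401, 0.1706, 0.0823]
eef_rot: [0.975, -0.224, 0.0, 0.0]
force: [0.6, 0.4, 0.1]
width: -0.0001
gripper_force: 0.0
```

>>> jog_arm(
  commands=[
    {"x": 0.01, "y": 0, "z": 0, "roll": 0, "claw": 0},
    {"x": 0, "y": 0, "z": 0, "roll": 0, "claw": 0},
    {"x": 0, "y": 0, "z": 0, "roll": 0, "claw": 0},
  ],
)

```text
time_s: 6.45
tool_pos: [0.441, 0.1701, 0.0823]
eef_rot: [0.975, -0.224, -0.0, 0.0]
force: [0.2, -0.3, 0.4]
width: 0.0001
gripper_force: 0.0
```

```bash
python3 chk.py; python3 go.py
```

```text
(-0.08, -0.06) 90 z med mm 50.3
(-0.04, -0.02) 117 z med mm 49.1
(0, 0.02) 94 z med mm 49.5
(0.04, 0.07) 194 z med mm 49.3
t 6.5 pos [0.441  0.1701 0.0823] heading -25.87 tilt 0.0 w -0.0002 F [-0.66  0.79 -0.04] j [ 0.25  0.01  1.79 -0.    1.34  2.27]
in box -0.0774 -0.0008 Ftool [-0.94 -0.42  0.04]
```

>>> jog_arm(
  commands=[
    {"x": 0.01, "y": 0, "z": 0, "roll": 0, "claw": 0},
    {"x": 0, "y": 0, "z": 0, "roll": 0, "claw": 0},
    {"x": 0, "y": 0, "z": 0, "roll": 0, "claw": 0},
  ],
)

```text
time_s: 6.8
tool_pos: [0.4419, 0.1697, 0.0823]
eef_rot: [0.975, -0.224, 0.0, 0.0]
force: [0.1, 0.6, -0.2]
width: 0.0003
gripper_force: 0.0
```

>>> jog_arm(
  commands=[
    {"x": 0.005, "y": 0, "z": 0, "roll": 0, "claw": 0},
    {"x": 0, "y": 0, "z": 0, "roll": 0, "claw": 0},
    {"x": 0, "y": 0, "z": 0, "roll": 0, "claw": 0},
  ],
)

```text
time_s: 7.1
tool_pos: [0.4424, 0.1695, 0.0823]
eef_rot: [0.975, -0.224, 0.0, 0.0]
force: [0.2, 0.4, -0.4]
width: -0.0
gripper_force: 0.0
```

```bash
python3 chk.py; python3 go.py
```

```text
(-0.08, -0.06) 87 z med mm 49.5
(-0.04, -0.02) 124 z med mm 49.2
(0, 0.02) 95 z med mm 49.5
(0.04, 0.07) 189 z med mm 50.1
t 7.15 pos [0.4423 0.1695 0.0823] heading -25.87 tilt 0.0 w -0.0001 F [-0.75  0.14  0.61] j [ 0.25  0.02  1.79 -0.    1.34  2.27]
in box -0.076 -0.0008 Ftool [-0.74  0.21 -0.61]
```

>>> jog_arm(
  commands=[
    {"x": 0.01, "y": 0, "z": 0, "roll": 0, "claw": 0},
    {"x": 0, "y": 0, "z": 0, "roll": 0, "claw": 0},
    {"x": 0, "y": 0, "z": 0, "roll": 0, "claw": 0},
  ],
)

```text
time_s: 7.45
tool_pos: [0.4433, 0.169, 0.0823]
eef_rot: [0.975, -0.224, 0.0, 0.0]
force: [-0.2, 0.6, -0.7]
width: -0.0
gripper_force: 0.0
```

>>> jog_arm(
  commands=[
    {"x": 0.01, "y": 0, "z": 0, "roll": 0, "claw": 0},
    {"x": 0, "y": 0, "z": 0, "roll": 0, "claw": 0},
    {"x": 0, "y": 0, "z": 0, "roll": 0, "claw": 0},
  ],
)

```text
time_s: 7.75
tool_pos: [0.4442, 0.1686, 0.0823]
eef_rot: [0.975, -0.224, 0.0, 0.0]
force: [0.7, -0.2, -0.4]
width: 0.0003
gripper_force: 0.0
```

>>> jog_arm(
  commands=[
    {"x": 0.01, "y": 0, "z": 0, "roll": 0, "claw": 0},
    {"x": 0, "y": 0, "z": 0, "roll": 0, "claw": 0},
    {"x": 0, "y": 0, "z": 0, "roll": 0, "claw": 0},
  ],
)

```text
time_s: 8.05
tool_pos: [0.4449, 0.1682, 0.0823]
eef_rot: [0.975, -0.224, -0.0, 0.0]
force: [-0.1, -0.3, -0.2]
width: 0.0001
gripper_force: 0.4
```

>>> jog_arm(
  commands=[
    {"x": 0.005, "y": 0, "z": 0, "roll": 0, "claw": 0},
    {"x": 0, "y": 0, "z": 0, "roll": 0, "claw": 0},
    {"x": 0, "y": 0, "z": 0, "roll": 0, "claw": 0},
  ],
)

```text
time_s: 8.35
tool_pos: [0.4452, 0.1681, 0.0823]
eef_rot: [0.975, -0.224, -0.0, 0.0]
force: [-2.5, 0.7, 1.7]
width: 0.0004
gripper_force: 1.2
```

```bash
python3 chk.py; python3 go.py
```

```text
(-0.08, -0.06) 87 z med mm 50.0
(-0.04, -0.02) 129 z med mm 49.5
(0, 0.02) 97 z med mm 49.3
(0.04, 0.07) 190 z med mm 49.7
t 8.4 pos [0.4452 0.1681 0.0822] heading -25.87 tilt 0.04 w -0.0003 F [-2.72  0.24  2.49] j [0.24 0.02 1.78 0.   1.34 2.26]
in box -0.0727 -0.0008 Ftool [-2.56  0.97 -2.49]
```

>>> jog_arm(
  commands=[
    {"x": 0.005, "y": 0, "z": 0, "roll": 0, "claw": 0},
    {"x": 0, "y": 0, "z": 0, "roll": 0, "claw": 0},
    {"x": 0, "y": 0, "z": 0, "roll": 0, "claw": 0},
  ],
)

```text
time_s: 8.7
tool_pos: [0.4457, 0.1679, 0.0823]
eef_rot: [0.975, -0.224, -0.0, -0.0]
force: [-2.6, 1.1, 1.9]
width: 0.0001
gripper_force: 2.0
```

>>> jog_arm(
  commands=[
    {"x": 0.005, "y": 0, "z": 0, "roll": 0, "claw": 0},
    {"x": 0, "y": 0, "z": 0, "roll": 0, "claw": 0},
    {"x": 0, "y": 0, "z": 0, "roll": 0, "claw": 0},
  ],
)

```text
time_s: 9.0
tool_pos: [0.4461, 0.1677, 0.0823]
eef_rot: [0.975, -0.224, -0.0, -0.0]
force: [-4.4, 1.7, 3.5]
width: 0.0003
gripper_force: 2.6
```

```bash
python3 chk.py; python3 go.py
```

```text
(-0.08, -0.06) 92 z med mm 50.0
(-0.04, -0.02) 131 z med mm 49.7
(0, 0.02) 90 z med mm 49.4
(0.04, 0.07) 190 z med mm 49.5
t 9.05 pos [0.4461 0.1676 0.0823] heading -25.87 tilt 0.05 w 0.0001 F [-4.36  2.43  3.76] j [0.24 0.02 1.78 0.   1.34 2.26]
in box -0.0718 -0.0008 Ftool [-4.98 -0.28 -3.75]
```

>>> jog_arm(
  commands=[
    {"x": 0.005, "y": 0, "z": 0, "roll": 0, "claw": 0},
    {"x": 0, "y": 0, "z": 0, "roll": 0, "claw": 0},
    {"x": 0, "y": 0, "z": 0, "roll": 0, "claw": 0},
  ],
)

```text
time_s: 9.35
tool_pos: [0.4464, 0.1675, 0.0823]
eef_rot: [0.975, -0.224, -0.001, -0.0]
force: [-5.6, 2.5, 3.9]
width: 0.0004
gripper_force: 2.9
```

```bash
python3 chk.py; python3 go.py
```

```text
(-0.08, -0.06) 95 z med mm 49.6
(-0.04, -0.02) 128 z med mm 49.5
(0, 0.02) 90 z med mm 49.9
(0.04, 0.07) 189 z med mm 49.3
t 9.4 pos [0.4464 0.1675 0.0823] heading -25.87 tilt 0.07 w -0.0005 F [-5.94  2.05  3.09] j [0.24 0.02 1.78 0.   1.34 2.26]
in box -0.0715 -0.0008 Ftool [-6.24  0.75 -3.08]
```

>>> jog_arm(
  commands=[
    {"x": 0.005, "y": 0, "z": 0, "roll": 0, "claw": 0},
    {"x": 0, "y": 0, "z": 0, "roll": 0, "claw": 0},
    {"x": 0, "y": 0, "z": 0, "roll": 0, "claw": 0},
  ],
)

```text
time_s: 9.7
tool_pos: [0.4466, 0.1674, 0.0823]
eef_rot: [0.975, -0.224, -0.001, -0.0]
force: [-4.5, 2.8, 4.2]
width: 0.0001
gripper_force: 3.2
```

```bash
python3 chk.py; python3 go.py
```

```text
(-0.08, -0.06) 91 z med mm 50.0
(-0.04, -0.02) 123 z med mm 49.6
(0, 0.02) 98 z med mm 49.5
(0.04, 0.07) 187 z med mm 49.8
t 9.75 pos [0.4466 0.1674 0.0823] heading -25.87 tilt 0.11 w -0.0 F [-4.94  2.28  5.  ] j [0.24 0.02 1.78 0.   1.34 2.26]
in box -0.0712 -0.0008 Ftool [-5.45  0.11 -4.99]
```

```bash
python3 chk.py press1; python3 go.py; python3 -c "
from h import *
print(read_state()['wrist_torque'])"
```

```text
(-0.08, -0.06) 93 z med mm 50.7
(-0.04, -0.02) 124 z med mm 49.9
(0, 0.02) 95 z med mm 49.6
(0.04, 0.07) 188 z med mm 49.3
t 9.8 pos [0.4466 0.1674 0.0824] heading -25.86 tilt 0.1 w -0.0005 F [-5.79  2.09  3.81] j [0.24 0.02 1.78 0.   1.34 2.26]
in box -0.0712 -0.0008 Ftool [-6.13  0.65 -3.8 ]
[ 0.32557486  0.94875206 -0.04355094]
```

View pics/press1.png

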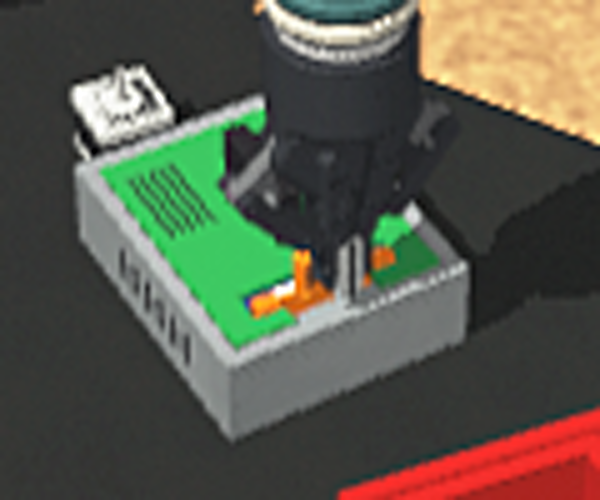

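>>> jog_arm(
  commands=[
    {"x": 0.003, "y": 0, "z": -0.004, "roll": 0, "claw": 0},
    {"x": 0, "y": 0, "z": 0, "roll": 0, "claw": 0},
    {"x": 0, "y": 0, "z": 0, "roll": 0, "claw": 0},
  ],
)

```text
time_s: 10.1
tool_pos: [0.4466, 0.1674, 0.0824]
eef_rot: [0.975, -0.224, -0.001, -0.0]
force: [-6.0, 2.4, 2.9]
width: 0.0002
gripper_force: 3.3
```

```bash
python3 chk.py; python3 go.py
```

```text
(-0.08, -0.06) 94 z med mm 50.3
(-0.04, -0.02) 129 z med mm 49.6
(0, 0.02) 100 z med mm 49.7
(0.04, 0.07) 189 z med mm 49.2
t 10.15 pos [0.4466 0.1674 0.0824] heading -25.86 tilt 0.14 w -0.0003 F [-5.99  1.79  2.64] j [0.24 0.02 1.78 0.   1.34 2.26]
in box -0.0712 -0.0008 Ftool [-6.17  1.01 -2.62]
```

>>> jog_arm(
  commands=[
    {"x": 0.005, "y": 0, "z": -0.003, "roll": 0, "claw": 0},
    {"x": 0, "y": 0, "z": 0, "roll": 0, "claw": 0},
    {"x": 0, "y": 0, "z": 0, "roll": 0, "claw": 0},
  ],
)

```text
time_s: 10.45
tool_pos: [0.4468, 0.1673, 0.0824]
eef_rot: [0.975, -0.224, -0.002, -0.0]
force: [-5.2, 2.8, 2.4]
width: -0.0001
gripper_force: 3.4
```

```bash
python3 chk.py; python3 go.py
```

```text
(-0.08, -0.06) 98 z med mm 50.5
(-0.04, -0.02) 123 z med mm 49.7
(0, 0.02) 98 z med mm 49.4
(0.04, 0.07) 187 z med mm 49.7
t 10.5 pos [0.4468 0.1673 0.0824] heading -25.86 tilt 0.19 w 0.0002 F [-6.34  3.16  3.06] j [0.24 0.03 1.78 0.   1.34 2.26]
in box -0.071 -0.0008 Ftool [-7.09 -0.07 -3.04]
```

>>> jog_arm(
  commands=[
    {"x": 0.005, "y": 0, "z": 0, "roll": 0, "claw": 0},
    {"x": 0, "y": 0, "z": 0, "roll": 0, "claw": 0},
    {"x": 0, "y": 0, "z": 0, "roll": 0, "claw": 0},
  ],
)

```text
time_s: 10.8
tool_pos: [0.4471, 0.1671, 0.0824]
eef_rot: [0.975, -0.224, -0.002, -0.0]
force: [-6.6, 3.5, 3.0]
width: -0.0002
gripper_force: 3.6
```

```bash
python3 chk.py; python3 go.py
```

```text
(-0.08, -0.06) 95 z med mm 60.5
(-0.04, -0.02) 106 z med mm 57.4
(0, 0.02) 78 z med mm 55.0
(0.04, 0.07) 164 z med mm 51.0
t 10.85 pos [0.4471 0.1671 0.0824] heading -25.86 tilt 0.2 w 0.0001 F [-6.43  2.85  2.87] j [0.24 0.03 1.78 0.   1.34 2.26]
in box -0.0706 -0.0008 Ftool [-7.04  0.24 -2.85]
```

The cover's front edge sprang up about 10 mm. I'll back off the tab.

>>> jog_arm(
  commands=[
    {"x": -0.05, "y": 0, "z": 0, "roll": 0, "claw": 0},
    {"x": -0.1, "y": 0, "z": 0, "roll": 0, "claw": 0},
    {"x": -0.15, "y": 0, "z": 0, "roll": 0, "claw": 0},
    {"x": 0, "y": 0, "z": -0.2, "roll": 0, "claw": 0},
    {"x": 0, "y": 0, "z": -0.4, "roll": 0, "claw": 0.8},
    {"x": 0, "y": 0, "z": -0.4, "roll": 0, "claw": 0.8},
    {"x": 0, "y": 0, "z": -0.2, "roll": 0, "claw": 0.8},
    {"x": 0, "y": 0, "z": 0, "roll": 0, "claw": 0.8},
    {"x": 0, "y": 0, "z": 0, "roll": 0, "claw": 0.8},
  ],
)

```text
time_s: 11.75
tool_pos: [0.4211, 0.1798, 0.2029]
eef_rot: [0.975, -0.224, 0.0, -0.0]
force: [-0.7, 0.1, -0.3]
width: 0.0684
gripper_force: 0.0
```

```bash
python3 chk.py; python3 go.py .007 0 .16
```

```text
(-0.08, -0.06) 96 z med mm 61.3
(-0.04, -0.02) 233 z med mm 57.6
(0, 0.02) 176 z med mm 54.7
(0.04, 0.07) 195 z med mm 51.0
t 11.8 pos [0.4206 0.1796 0.2017] heading -25.85 tilt 0.1 w 0.0687 F [ 0.37 -1.   -0.1 ] j [ 0.28 -0.11  1.66 -0.    1.59  2.3 ]
in box -0.0999 -0.0012 Ftool [0.77 0.74 0.1 ]
target [0.5173 0.1339 0.16  ] tool shift [ 0.107  -0.0012  0.0416]
```

>>> jog_arm(
  commands=[
    {"x": 0.3, "y": 0, "z": 0, "roll": 0, "claw": 0.7},
    {"x": 0.3, "y": 0, "z": 0, "roll": 0, "claw": 0.7},
    {"x": 0.3, "y": 0, "z": 0, "roll": 0, "claw": 0.7},
    {"x": 0.17, "y": 0, "z": 0.2, "roll": 0, "claw": 0.7},
    {"x": 0, "y": 0, "z": 0.3, "roll": 0, "claw": 0.7},
    {"x": 0, "y": 0, "z": 0, "roll": 0, "claw": 0.7},
    {"x": 0, "y": 0, "z": 0, "roll": 0, "claw": 0.7},
  ],
)

```text
time_s: 12.5
tool_pos: [0.5163, 0.1328, 0.151]
eef_rot: [0.975, -0.224, -0.002, 0.001]
force: [0.6, -0.2, -0.0]
width: 0.06
gripper_force: 0.0
```

```bash
python3 chk.py above; python3 go.py .007 0 .083
```

```text
(-0.08, -0.06) 94 z med mm 61.2
(-0.04, -0.02) 225 z med mm 57.5
(0, 0.02) 165 z med mm 54.5
(0.04, 0.07) 240 z med mm 51.2
t 12.55 pos [0.5173 0.1331 0.1528] heading -25.85 tilt 0.06 w 0.0598 F [0.38 0.65 0.77] j [ 0.15  0.09  1.56 -0.    1.49  2.17]
in box 0.0074 -0.0008 Ftool [ 0.06 -0.75 -0.77]
target [0.5173 0.1339 0.083 ] tool shift [-0.0003 -0.0008  0.0698]
```

View pics/above.png

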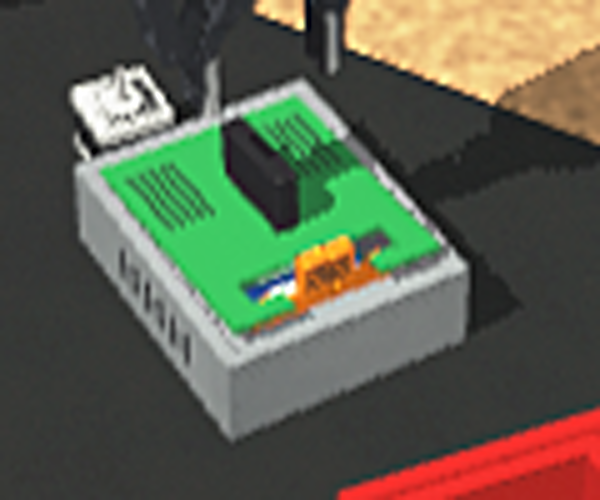

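The picture shows the cover released, the fingers at (210,95) and (332,55) straddling the rib at (260,175). I'll go down and grip.

>>> jog_arm(
  commands=[
    {"x": 0, "y": 0, "z": 0.2, "roll": 0, "claw": 0.7},
    {"x": 0, "y": 0, "z": 0.2, "roll": 0, "claw": 0.7},
    {"x": 0, "y": 0, "z": 0.15, "roll": 0, "claw": 0.7},
    {"x": 0, "y": 0, "z": 0.08, "roll": 0, "claw": 0.7},
    {"x": 0, "y": 0, "z": 0.05, "roll": 0, "claw": 0.7},
    {"x": 0, "y": 0, "z": 0, "roll": 0, "claw": 0.7},
    {"x": 0, "y": 0, "z": 0, "roll": 0, "claw": 0.7},
  ],
)

```text
time_s: 13.25
tool_pos: [0.5184, 0.1331, 0.0862]
eef_rot: [0.975, -0.224, 0.001, -0.0]
force: [0.3, 0.1, 0.5]
width: 0.0599
gripper_force: 0.0
```

>>> jog_arm(
  commands=[
    {"x": 0, "y": 0, "z": 0, "roll": 0, "claw": 0.45},
    {"x": 0, "y": 0, "z": 0, "roll": 0, "claw": 0.3},
    {"x": 0, "y": 0, "z": 0, "roll": 0, "claw": 0},
    {"x": 0, "y": 0, "z": 0, "roll": 0, "claw": 0},
    {"x": 0, "y": 0, "z": 0, "roll": 0, "claw": 0},
    {"x": 0, "y": 0, "z": 0, "roll": 0, "claw": 0},
    {"x": 0, "y": 0, "z": 0, "roll": 0, "claw": 0},
  ],
  squeeze=60,
)

```text
time_s: 13.95
tool_pos: [0.5179, 0.1331, 0.0855]
eef_rot: [0.975, -0.224, 0.0, -0.0]
force: [-1.6, 0.9, 4.1]
width: 0.0129
gripper_force: 59.0
```

```bash
python3 chk.py; python3 go.py
```

```text
(-0.08, -0.06) 98 z med mm 60.5
(-0.04, -0.02) 228 z med mm 57.7
(0, 0.02) 155 z med mm 54.5
(0.04, 0.07) 158 z med mm 51.1
t 14.0 pos [0.5179 0.133  0.0854] heading -25.87 tilt 0.04 w 0.0125 F [-1.32  0.98  4.43] j [0.15 0.15 1.64 0.   1.35 2.17]
in box 0.008 -0.0005 Ftool [-1.61 -0.31 -4.43]
```

>>> jog_arm(
  commands=[
    {"x": 0, "y": 0, "z": -0.02, "roll": 0, "claw": 0},
    {"x": 0, "y": 0, "z": -0.03, "roll": 0, "claw": 0},
    {"x": 0, "y": 0, "z": -0.05, "roll": 0, "claw": 0},
    {"x": 0, "y": 0, "z": -0.05, "roll": 0, "claw": 0},
    {"x": 0, "y": 0, "z": -0.1, "roll": 0, "claw": 0},
    {"x": 0, "y": 0, "z": -0.15, "roll": 0, "claw": 0},
    {"x": 0, "y": 0, "z": -0.2, "roll": 0, "claw": 0},
    {"x": 0, "y": 0, "z": -0.2, "roll": 0, "claw": 0},
    {"x": 0, "y": 0, "z": -0.2, "roll": 0, "claw": 0},
    {"x": 0, "y": 0, "z": 0, "roll": 0, "claw": 0},
    {"x": 0, "y": 0, "z": 0, "roll": 0, "claw": 0},
    {"x": 0, "y": 0, "z": 0, "roll": 0, "claw": 0},
  ],
)

```text
time_s: 15.2
tool_pos: [0.517, 0.1328, 0.1836]
eef_rot: [0.975, -0.224, -0.001, 0.001]
force: [-0.8, 0.1, -2.5]
width: 0.013
gripper_force: 58.6
```

```bash
cat > pl.py <<'E'
from h import *
import sys
from scipy.spatial.transform import Rotation as Ro
s=read_state(); R=Ro.from_quat(s['eef_rot']).as_matrix()
c=grab('side',sys.argv[1]); v,u=np.mgrid[0:480,0:640]; K=c['mtx']; z=c['z_map']
W=(np.stack([(u-K[0,2])/K[0,0]*z,(v-K[1,2])/K[1,1]*z,z],-1).reshape(-1,3)-c['t'])@c['R']
I=c['image'].reshape(-1,3).astype(int)
g=(I[:,1]>I[:,0]+50)&(I[:,1]>I[:,2]+30)&(np.hypot(*(W[:,:2]-s['tool_pos'][:2]).T)<.11)&(W[:,2]>.002)&(W[:,2]<s['tool_pos'][2])
G=W[g]; A=np.c_[G-s['tool_pos']]; L=A@R   # tool axes
M=np.c_[L[:,:2],np.ones(len(L))]; k=np.linalg.lstsq(M,L[:,2],rcond=None)[0]
print('n',len(G),'slope in tool x,y',k[:2].round(3),'plate depth below tcp',k[2].round(4),'extent',L.min(0).round(3),L.max(0).round(3))
t=np.array([.540,-.152,0]); cov=s['tool_pos']-.005*R[:,0]
print('tcp',s['tool_pos'].round(4),'shift to mat (tool)',(R.T@(np.append(t[:2]-cov[:2],0))).round(4),'F',s['force'].round(2),'w',s['width'])
E
python3 pl.py lift; python3 go.py
```

```text
n 1353 slope in tool x,y [0.424 0.224] plate depth below tcp 0.0527 extent [-0.085 -0.063  0.009] [0.07  0.06  0.179]
tcp [0.517  0.1328 0.1836] shift to mat (tool) [1.500e-01 2.462e-01 1.000e-04] F [-0.76  0.05 -2.45] w 0.01296521815934592
t 15.25 pos [0.5169 0.1328 0.1833] heading -25.87 tilt 0.18 w 0.0129 F [-0.9  -0.61 -2.62] j [ 0.15  0.08  1.52 -0.    1.55  2.17]
in box 0.0072 -0.0012 Ftool [-0.53  0.94  2.63]
```

>>> jog_arm(
  commands=[
    {"x": 0.1, "y": 0.16, "z": 0, "roll": 0, "claw": 0},
    {"x": 0.14, "y": 0.23, "z": 0, "roll": 0, "claw": 0},
    {"x": 0.14, "y": 0.23, "z": 0, "roll": 0, "claw": 0},
    {"x": 0.14, "y": 0.23, "z": 0, "roll": 0, "claw": 0},
    {"x": 0.14, "y": 0.23, "z": 0, "roll": 0, "claw": 0},
    {"x": 0.14, "y": 0.23, "z": 0, "roll": 0, "claw": 0},
    {"x": 0.14, "y": 0.23, "z": 0, "roll": 0, "claw": 0},
    {"x": 0.14, "y": 0.23, "z": 0, "roll": 0, "claw": 0},
    {"x": 0.14, "y": 0.23, "z": 0, "roll": 0, "claw": 0},
    {"x": 0.14, "y": 0.23, "z": 0, "roll": 0, "claw": 0},
    {"x": 0.14, "y": 0.23, "z": 0, "roll": 0, "claw": 0},
  ],
)

```text
time_s: 16.35
tool_pos: [0.5447, -0.1548, 0.1834]
eef_rot: [0.975, -0.224, -0.001, -0.0]
force: [-0.4, -1.0, -1.9]
width: 0.0132
gripper_force: 58.7
```

>>> jog_arm(
  commands=[
    {"x": 0, "y": 0, "z": 0.2, "roll": 0, "claw": 0},
    {"x": 0, "y": 0, "z": 0.2, "roll": 0, "claw": 0},
    {"x": 0, "y": 0, "z": 0.2, "roll": 0, "claw": 0},
    {"x": 0, "y": 0, "z": 0.2, "roll": 0, "claw": 0},
    {"x": 0, "y": 0, "z": 0, "roll": 0, "claw": 0},
    {"x": 0, "y": 0, "z": 0, "roll": 0, "claw": 0},
    {"x": 0, "y": 0, "z": 0, "roll": 0, "claw": 0},
  ],
)

```text
time_s: 17.05
tool_pos: [0.546, -0.1541, 0.1061]
eef_rot: [0.975, -0.224, 0.001, 0.0]
force: [0.6, 0.7, -1.6]
width: 0.0131
gripper_force: 58.8
```

```bash
sed -i "s/^M=np/L=L[L[:,2]<.045]; M=np/" pl.py; python3 pl.py over; python3 -c "
from h import *
c=ld('over'); p=px(c,read_state()['tool_pos']).astype(int); crop(c,'overc',p[0]-70,p[1]-50,p[0]+70,p[1]+60,5)"
```

```text
n 805 slope in tool x,y [0.087 0.006] plate depth below tcp 0.031 extent [-0.087 -0.065  0.012] [0.071 0.061 0.042]
tcp [ 0.546  -0.1541  0.1061] shift to mat (tool) [-0.0014  0.0007 -0.    ] F [ 0.62  0.7  -1.59] w 0.013143117878780102
```

View pics/overc.png

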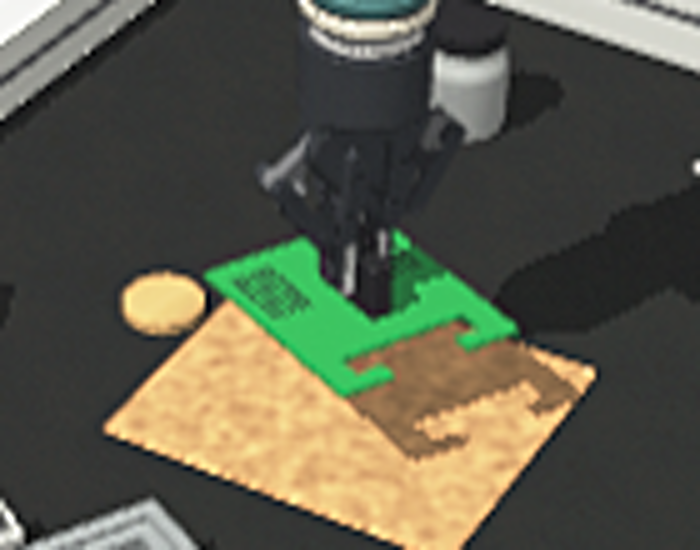

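>>> jog_arm(
  commands=[
    {"x": 0, "y": 0, "z": 0.15, "roll": 0, "claw": 0},
    {"x": 0, "y": 0, "z": 0.15, "roll": 0, "claw": 0},
    {"x": 0, "y": 0, "z": 0.15, "roll": 0, "claw": 0},
    {"x": 0, "y": 0, "z": 0.1, "roll": 0, "claw": 0},
    {"x": 0, "y": 0, "z": 0.03, "roll": 0, "claw": 0},
    {"x": 0, "y": 0, "z": 0.01, "roll": 0, "claw": 0},
    {"x": 0, "y": 0, "z": 0, "roll": 0, "claw": 0},
    {"x": 0, "y": 0, "z": 0, "roll": 0, "claw": 0},
    {"x": 0, "y": 0, "z": 0, "roll": 0, "claw": 0},
  ],
  squeeze=25,
)

```text
time_s: 18.0
tool_pos: [0.5459, -0.1541, 0.0468]
eef_rot: [0.975, -0.224, 0.001, 0.0]
force: [0.1, -0.0, -2.1]
width: 0.0127
gripper_force: 58.7
```

```bash
python3 pl.py low
```

```text
n 793 slope in tool x,y [0.09  0.004] plate depth below tcp 0.0311 extent [-0.085 -0.065  0.013] [0.077 0.061 0.044]
tcp [ 0.5459 -0.1541  0.0468] shift to mat (tool) [-0.0012  0.0007 -0.    ] F [ 0.05 -0.04 -2.1 ] w 0.012730632569883552
```

>>> jog_arm(
  commands=[
    {"x": 0, "y": 0, "z": 0.01, "roll": 0, "claw": 0},
    {"x": 0, "y": 0, "z": 0.01, "roll": 0, "claw": 0},
    {"x": 0, "y": 0, "z": 0.01, "roll": 0, "claw": 0},
    {"x": 0, "y": 0, "z": 0.01, "roll": 0, "claw": 0},
    {"x": 0, "y": 0, "z": 0, "roll": 0, "claw": 0},
    {"x": 0, "y": 0, "z": 0.01, "roll": 0, "claw": 0},
    {"x": 0, "y": 0, "z": 0, "roll": 0, "claw": 0},
    {"x": 0, "y": 0, "z": 0, "roll": 0, "claw": 0},
  ],
  squeeze=25,
)

```text
time_s: 18.85
tool_pos: [0.5456, -0.1539, 0.0414]
eef_rot: [0.975, -0.224, 0.0, 0.0]
force: [-1.5, 0.1, 0.4]
width: 0.0131
gripper_force: 59.2
```

>>> jog_arm(
  commands=[
    {"x": 0, "y": 0, "z": 0.01, "roll": 0, "claw": 0},
    {"x": 0, "y": 0, "z": 0, "roll": 0, "claw": 0},
    {"x": 0, "y": 0, "z": 0.01, "roll": 0, "claw": 0},
    {"x": 0, "y": 0, "z": 0, "roll": 0, "claw": 0},
    {"x": 0, "y": 0, "z": 0, "roll": 0, "claw": 0},
  ],
)

```text
time_s: 19.35
tool_pos: [0.5456, -0.1539, 0.0409]
eef_rot: [0.975, -0.224, 0.001, 0.0]
force: [-6.2, 2.4, 8.0]
width: 0.013
gripper_force: 60.4
```

```bash
python3 pl.py low2
```

```text
n 789 slope in tool x,y [0.071 0.007] plate depth below tcp 0.0308 extent [-0.084 -0.065  0.011] [0.073 0.068 0.039]
tcp [ 0.5456 -0.1539  0.0409] shift to mat (tool) [-0.0009  0.0007 -0.    ] F [-6.16  2.43  8.03] w 0.013014375085792075
```

>>> jog_arm(
  commands=[
    {"x": 0, "y": 0, "z": 0, "roll": 0, "claw": 0.12},
    {"x": 0, "y": 0, "z": 0, "roll": 0, "claw": 0.13},
    {"x": 0, "y": 0, "z": 0, "roll": 0, "claw": 0.14},
  ],
  squeeze=20,
)

```text
time_s: 19.7
tool_pos: [0.5456, -0.154, 0.0409]
eef_rot: [0.975, -0.224, 0.001, 0.0]
force: [-5.4, 1.6, 8.2]
width: 0.0133
gripper_force: 60.4
```

```bash
python3 pl.py low3
```

```text
n 784 slope in tool x,y [0.072 0.002] plate depth below tcp 0.0308 extent [-0.084 -0.063  0.007] [0.07  0.066 0.039]
tcp [ 0.5456 -0.154   0.0409] shift to mat (tool) [-0.0009  0.0007 -0.    ] F [-5.39  1.62  8.17] w 0.013269489353209405
```

>>> jog_arm(
  commands=[
    {"x": 0, "y": 0, "z": 0.01, "roll": 0, "claw": 0.14},
    {"x": 0, "y": 0, "z": 0, "roll": 0, "claw": 0.145},
    {"x": 0, "y": 0, "z": 0, "roll": 0, "claw": 0.15},
  ],
)

```text
time_s: 20.05
tool_pos: [0.5458, -0.154, 0.0403]
eef_rot: [0.975, -0.224, 0.001, 0.0]
force: [-6.3, 2.5, 8.6]
width: 0.0128
gripper_force: 57.3
```

```bash
python3 pl.py low4
```

```text
n 792 slope in tool x,y [0.067 0.008] plate depth below tcp 0.0309 extent [-0.085 -0.065  0.015] [0.073 0.061 0.038]
tcp [ 0.5458 -0.154   0.0403] shift to mat (tool) [-0.001   0.0007 -0.    ] F [-6.31  2.47  8.62] w 0.012761494027988488
```

>>> jog_arm(
  commands=[
    {"x": 0, "y": 0, "z": 0.01, "roll": 0, "claw": 0.155},
    {"x": 0, "y": 0, "z": 0, "roll": 0, "claw": 0.155},
    {"x": 0, "y": 0, "z": 0.01, "roll": 0, "claw": 0.155},
    {"x": 0, "y": 0, "z": 0, "roll": 0, "claw": 0.155},
    {"x": 0, "y": 0, "z": 0, "roll": 0, "claw": 0.155},
  ],
)

```text
time_s: 20.6
tool_pos: [0.5457, -0.1539, 0.0373]
eef_rot: [0.975, -0.224, 0.001, 0.0]
force: [-3.3, 1.9, 5.2]
width: 0.0131
gripper_force: 37.0
```

```bash
python3 pl.py low5
```

```text
n 793 slope in tool x,y [ 0.021 -0.001] plate depth below tcp 0.0302 extent [-0.084 -0.062  0.008] [0.074 0.06  0.035]
tcp [ 0.5457 -0.1539  0.0373] shift to mat (tool) [-0.0009  0.0008 -0.    ] F [-3.3   1.91  5.23] w 0.013079884721419414
```

Nearly flat. One more millimetre, then I'll ease the grip open.

>>> jog_arm(
  commands=[
    {"x": 0, "y": 0, "z": 0.01, "roll": 0, "claw": 0.155},
    {"x": 0, "y": 0, "z": 0, "roll": 0, "claw": 0.16},
    {"x": 0, "y": 0, "z": 0, "roll": 0, "claw": 0.165},
    {"x": 0, "y": 0, "z": 0, "roll": 0, "claw": 0.17},
    {"x": 0, "y": 0, "z": 0, "roll": 0, "claw": 0.18},
    {"x": 0, "y": 0, "z": 0, "roll": 0, "claw": 0.2},
    {"x": 0, "y": 0, "z": 0, "roll": 0, "claw": 0.25},
    {"x": 0, "y": 0, "z": 0, "roll": 0, "claw": 0.4},
    {"x": 0, "y": 0, "z": 0, "roll": 0, "claw": 0.6},
    {"x": 0, "y": 0, "z": 0, "roll": 0, "claw": 0.6},
    {"x": 0, "y": 0, "z": 0, "roll": 0, "claw": 0.6},
  ],
)

```text
time_s: 21.75
tool_pos: [0.5454, -0.1539, 0.035]
eef_rot: [0.975, -0.224, 0.0, 0.0]
force: [-0.3, 0.0, 0.4]
width: 0.0512
gripper_force: 0.0
```

```bash
python3 pl.py rel
```

```text
n 721 slope in tool x,y [0.007 0.   ] plate depth below tcp 0.029 extent [-0.081 -0.064  0.016] [0.074 0.061 0.033]
tcp [ 0.5454 -0.1539  0.035 ] shift to mat (tool) [-0.0007  0.0007 -0.    ] F [-0.31  0.05  0.37] w 0.051242380980011264
```

>>> jog_arm(
  commands=[
    {"x": 0, "y": 0, "z": -0.1, "roll": 0, "claw": 0.6},
    {"x": 0, "y": 0, "z": -0.2, "roll": 0, "claw": 0.6},
    {"x": 0, "y": 0, "z": -0.3, "roll": 0, "claw": 0.6},
    {"x": 0, "y": 0, "z": -0.4, "roll": 0, "claw": 0.6},
    {"x": 0, "y": 0, "z": -0.4, "roll": 0, "claw": 0.6},
    {"x": 0, "y": 0, "z": -0.2, "roll": 0, "claw": 0.6},
    {"x": 0, "y": 0, "z": 0, "roll": 0, "claw": 0.6},
    {"x": 0, "y": 0, "z": 0, "roll": 0, "claw": 0.6},
    {"x": 0, "y": 0, "z": 0, "roll": 0, "claw": 0.6},
  ],
)

```text
time_s: 22.7
tool_pos: [0.5445, -0.1535, 0.1931]
eef_rot: [0.975, -0.224, -0.002, -0.0]
force: [-0.1, -0.5, 0.8]
width: 0.0513
gripper_force: 0.0
```

```bash
python3 -c "
from h import *
c=grab('side','end'); crop(c,'endc',260,180,420,300,5)"
```

```text
(no output)
```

View pics/endc.png

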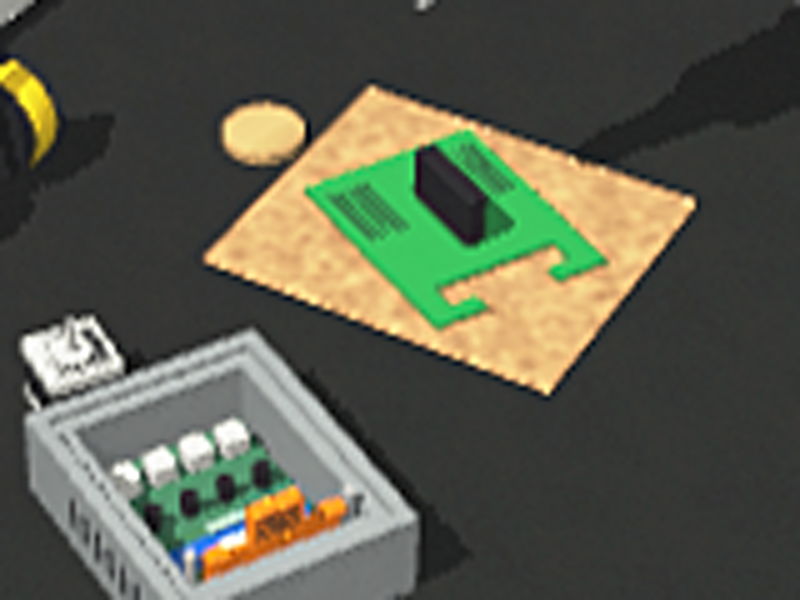

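The cover lies flat, rib up, in the middle of the mat, centred near (455,225), and the gripper is clear of it. Handing in.

```bash
python3 -c "
from cell import finish_job
print(finish_job())"
```

```text
the job is handed in; nothing more can be done
None
```

I released the tab, lifted the cover off and laid it flat, rib up, in the middle of the cork mat, then handed the job in at about 23 s of the 67 s allowed; the hand-in gave no verdict.

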